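Stack the flat boxes on the sloping rack against its backstop

ROBOT

A 6-joint arm with a two-finger parallel gripper is mounted at the origin on a cart in front of the work surface, level with it; the furniture and walls round the work are solid. World frame = base frame: x ahead of the robot, y to its left, z up, the work surface at z = 0. Lengths are in m, angles in degrees, forces in N, time in s.
With the tool pointing down it reaches from about 0.3 to 0.75 m from the base axis. Payload 8.5 kg.
Tool frame: the origin (TCP) lies on the mounting face of the last link; the fingertips stand tip_extent ahead of it and the grasp point (between the pads) lies 155 mm ahead of it (tip_extent is the distance from the TCP to the fingertips, in m); z points along the fingers, y is the line along which they close (so a half turn about z gives the same grasp; the last joint's range is limited). The gripper opens to 85 mm and grips with 20 to 120 N. Pads are 22 mm wide; open, the fingers measure 114 mm over their backs; the gripper's body (76 mm by 85 mm) begins 54 mm behind the grasp point. The pads swing forward as they close: fully open they stand 13 mm farther back than shut.
Start: joints at [54.758, 21.807, 74.336, -0, 83.858, -12.336], TCP at [0.214, 0.507, 0.405] pointing down, gripper open.
Joint ranges: [-178.18, 178.18], [-50.72, 133.34], [12.68, 142.11], [-81.47, 261.47], [9.98, 163.14], [-165.26, 165.26]. Speed limits (degrees/s): [136.94, 136.94, 180, 180, 180, 180].

INTERFACE

Orientations are given as a 3x3 rotation matrix whose columns are the frame's x, y, z axes.
In Python, from rig import observe, get_image, camera_params, close_job, tip_extent gives the robot as it stands.
- The arm moves only by the shell command python3 -m creep 'ROWS' [FORCE]. ROWS is JSON, a list of rows, each an object with "jaw": the gripper's target within -1 to 1 (shut at 1, half-way at 0, fully open at -1); "travel": the shift along the world's x, y, z in mm, a list of three; "roll": the turn about the world's z in rad. A call has 1 to 12 rows; each row is the pose to reach, as a shift and turn from the pose commanded when the call began; what a row does not reach only later rows make up. A row lasts 1/10 s, in which the tool goes at most 50 mm and 8.59 degrees, less where a joint would pass 70% of its speed; a pose out of reach is approached as far as the arm can. A call with a gripper value outside its range is refused whole. The fingers move at their own pace and stop on an object; FORCE is the grip in N (left out, the last holds). Time passes only in rows, so rows that repeat a pose let the fingers close. It gives the time, the measured TCP pose, the force, the opening and the grip force at its end, in the units of the state.
- observe(): the state, without advancing time (a new reading comes with each control period).
- get_image(name): name is "scene" or "side" or "wrist"; returns (picture, depth): 400x640x3 uint8, red, green, blue; 400x640 float32, m along the optical axis (not along the pixel's ray), 0 where there is no reading.
- camera_params(name): a dict with "mtx" (3x3 intrinsics, pixels), "extrinsics" (4x4, takes a point from camera to world coordinates). Camera axes: x right, y down, z forward; pixel columns grow to the right and rows downward; lengths in m; the calibration is good to about 2 mm. A picture is of the moment at which its call begins: read the wrist's pose just before it. camera_params takes no time and is no camera call; for the wrist camera it gives the pose at the moment of the call.
- close_job(): hands the job in; it is judged then, once.
The state is a dict: "time_s": time; "q": joint angles; "qvel": joint speeds; "joint_efforts": joint torques, N m; "position": TCP position; "tool_rot": TCP orientation; "ft_force": force on the tool from outside, world axes, zero at the start; "wrist_torque": the same for the moment, N m; "grip_width": finger opening in m; "gripper_force": force on a finger pad.
Only numpy, scipy, OpenCV 4.12 (cv2) and the standard library are available. Lean on these libraries where they do the work, as an engineer would, in place of code of your own. Each camera call takes 0.05 s, during which the arm holds its last target. There are 200 camera calls.

TASK

Put the three flat boxes away on the sloping rack as one square stack: the two stylus boxes first, one on top of the other in either order, then the smaller card box on top, each lying flat on the slope, midway across it and with its long side running up the slope. Do not let a box go until it lies flat; press each one home against the backstop with the fingers, with a light but definite push of about 5 to 10 newtons (never over 40) before the next one goes on, so that in the end every box stands with its whole lower end flush against the backstop. Leave the ring, the flange and the gear that lie about where they are.

Things in the scene. Friction and masses are not known exactly. Their poses are not given: they have to be found in the camera images.
- shelf: Tilted shelf of a small fixed grey rack, 130 mm wide, rubber-lined, no side walls, sloping 25 degrees, low end nearer the robot. Origin: on the lining where it meets the backstop, mid-width, 40 mm above the table. x points up the slope (board ends at 128 mm), y across, z along the slope's normal, up and back to the robot. Boxes set on it do not slide down by themselves.
- backstop: Upright aluminium plate across the low end of the shelf, square to the slope, rigid, 6 mm thick, 130 mm wide, rising 72 mm above the shelf along the slope's normal. Same origin and axes as the shelf: its face is the plane x = 0 and looks up the slope (+x).
- box_a (a point): Centre (half-way up) of a stylus box: flat black plastic box with a clear lid that is closed and fixed, 60 mm (its x) by 90 mm (its y) by 22 mm high (its z), about 0.09 kg. Grasp it across its 60 mm. Starts flat on the table.
- box_b (a point): Centre (half-way up) of the other stylus box, the same in every way: 60 (x) by 90 (y) by 22 mm (z).
- box_c (a point): Centre (half-way up) of the card box: small closed box, 50 mm (its x) by 70 mm (its y) by 30 mm high (its z), about 0.08 kg. Grasp it across its 50 mm. Starts flat on the table.
- stylus_box_a: The stylus box of box_a; origin at the centre of its underside, axes as box_a.
- stylus_box_b: The stylus box of box_b; origin at the centre of its underside, axes as box_b.
- card_box: The card box of box_c; origin at the centre of its underside, axes as box_c.
- ring: Bystander: steel ring gauge, 54 mm across, 18 mm high, loose on the table; origin at the centre of its underside.
- flange: Bystander: machined flange with a hub, 70 mm across, 31 mm high, loose on the table; origin at the centre of its underside.
- cog: Bystander: steel gear, 51 mm across, 20 mm high, loose on the table; origin at the centre of its underside.

How it is judged (in metres and radians):
On the way, in this order (a step that is already met when the one before it is completed fails the run):
1. a stylus box lies flat on the shelf's lining and the fingers press it against the backstop with more than 3 N (((angle between the z axis of box_a and the z axis of shelf, either way round below 0.1 rad and z of box_a in the frame of shelf between 0.007 and 0.015 m and contact force between the fingers and stylus_box_a above 0.5 N and contact force between stylus_box_a and backstop above 3 N) or (angle between the z axis of box_b and the z axis of shelf, either way round below 0.1 rad and z of box_b in the frame of shelf between 0.007 and 0.015 m and contact force between the fingers and stylus_box_b above 0.5 N and contact force between stylus_box_b and backstop above 3 N))), for 0.1 s.
2. the other stylus box lies flat on the first and the fingers press it against the backstop with more than 3 N (((angle between the z axis of box_a and the z axis of shelf, either way round below 0.1 rad and z of box_a in the frame of shelf between 0.029 and 0.037 m and contact force between the fingers and stylus_box_a above 0.5 N and contact force between stylus_box_a and backstop above 3 N) or (angle between the z axis of box_b and the z axis of shelf, either way round below 0.1 rad and z of box_b in the frame of shelf between 0.029 and 0.037 m and contact force between the fingers and stylus_box_b above 0.5 N and contact force between stylus_box_b and backstop above 3 N))), for 0.1 s.
3. the card box lies flat on the two stylus boxes and the fingers press it against the backstop with more than 3 N (angle between the z axis of box_c and the z axis of shelf, either way round below 0.1 rad and z of box_c in the frame of shelf between 0.055 and 0.063 m and contact force between the fingers and card_box above 0.5 N and contact force between card_box and backstop above 3 N), for 0.1 s.
At the end, for the whole second after the job is handed in: Both stylus boxes (either order) and on top of them the card box lie flat on the slope (within 0.1 rad, heights within 4 mm), long sides up the slope within 0.07 rad, centres within 20 mm of the shelf's middle line, lower ends at the backstop within 2.5 mm, at rest and released (((angle between the z axis of each of box_a, box_b and the z axis of shelf, either way round below 0.1 rad and z of box_a in the frame of shelf between 0.007 and 0.015 m and x of box_a in the frame of shelf between 0.042 and 0.0475 m and y of box_a in the frame of shelf between -0.02 and 0.02 m and angle between the y axis of each of box_a, box_b and the x axis of shelf, either way round below 0.07 rad and linear speed of each of stylus_box_a, stylus_box_b below 0.01 m/s and contact force between the fingers and stylus_box_a below 0.05 N and z of box_b in the frame of shelf between 0.029 and 0.037 m and x of box_b in the frame of shelf between 0.042 and 0.0475 m and y of box_b in the frame of shelf between -0.02 and 0.02 m and contact force between the fingers and stylus_box_b below 0.05 N) or (angle between the z axis of each of box_b, box_a and the z axis of shelf, either way round below 0.1 rad and z of box_b in the frame of shelf between 0.007 and 0.015 m and x of box_b in the frame of shelf between 0.042 and 0.0475 m and y of box_b in the frame of shelf between -0.02 and 0.02 m and angle between the y axis of each of box_b, box_a and the x axis of shelf, either way round below 0.07 rad and linear speed of each of stylus_box_b, stylus_box_a below 0.01 m/s and contact force between the fingers and stylus_box_b below 0.05 N and z of box_a in the frame of shelf between 0.029 and 0.037 m and x of box_a in the frame of shelf between 0.042 and 0.0475 m and y of box_a in the frame of shelf between -0.02 and 0.02 m and contact force between the fingers and stylus_box_a below 0.05 N)) and angle between the z axis of box_c and the z axis of shelf, either way round below 0.1 rad and z of box_c in the frame of shelf between 0.055 and 0.063 m and x of box_c in the frame of shelf between 0.032 and 0.0375 m and y of box_c in the frame of shelf between -0.02 and 0.02 m and angle between the y axis of box_c and the x axis of shelf, either way round below 0.07 rad and linear speed of card_box below 0.01 m/s and contact force between the fingers and card_box below 0.05 N); the robot touches nothing.
It fails at once if a box is let go in the air or askew on the rack (off the table, untouched by the fingers and more than 0.25 rad from flat on the slope) ((height (world z) of box_a above 0.04 m and contact force between the fingers and stylus_box_a below 0.01 N and angle between the z axis of box_a and the z axis of shelf, either way round above 0.25 rad) or (height (world z) of box_b above 0.04 m and contact force between the fingers and stylus_box_b below 0.01 N and angle between the z axis of box_b and the z axis of shelf, either way round above 0.25 rad) or (height (world z) of box_c above 0.04 m and contact force between the fingers and card_box below 0.01 N and angle between the z axis of box_c and the z axis of shelf, either way round above 0.25 rad)).
It fails at once if a box is pressed against the backstop with more than 40 N (contact force between any of stylus_box_a, stylus_box_b, card_box and backstop above 40 N).
It fails at once if the ring, the flange or the gear is moved more than 20 mm (distance of any of ring, flange, cog from where it was at the start of the episode above 0.02 m).
It also fails if it takes over 72 s, if anything falls off the work surface, if the arm or the gripper's body presses on something with over 40 N, if the wrist force passes 120 N, or if a joint passes its speed limit or range.

## Working session

There is one attempt and no reset: what is moved stays moved. The work goes in short steps, Python scripts to look and compute and a shell command to move; the robot and the scene stay as the last step left them, time stands still between calls to the robot, and variables do not carry over. Pictures are saved under pics/ and viewed, at most 10 in all, crops included, and the job is handed in when it is done.

```bash
mkdir -p pics; ls; python3 - <<'E'
from rig import *
import cv2,numpy as np
print(observe(),tip_extent)
for n in ("scene","side"):
    p,d=get_image(n);cv2.imwrite(f"pics/{n}0.png",p[:,:,::-1]);np.savez(f"{n}0.npz",p=p,d=d)
    c=camera_params(n);print(n,c)
E
```

```text
pics
{'time_s': 0.0, 'q': array([ 5.47560039e+01,  2.18397834e+01,  7.43862168e+01, -8.56372166e-04,
        8.38580047e+01, -1.23345925e+01]), 'qvel': array([ 0.0278991 , -0.0329665 , -0.04970624, -0.03169722, -0.01037371,
       -0.03023177]), 'joint_efforts': array([ 2.49130435e-04, -4.48449111e+01, -2.31273258e+01, -2.32157463e-04,
        4.90624530e-03,  1.11353793e-05]), 'position': array([0.21406099, 0.50657295, 0.40411429]), 'tool_rot': array([[-9.21122031e-01,  3.89273051e-01, -8.33925478e-04],
       [ 3.89273830e-01,  9.21121290e-01, -1.20599212e-03],
       [ 2.98686279e-04, -1.43549128e-03, -9.99998925e-01]]), 'ft_force': array([ 0.53847154,  0.13617494, -0.88426191]), 'wrist_torque': array([ 0.02987749, -0.02584431,  0.01115492]), 'gripper_force': 0.0, 'grip_width': 0.08582767105930572} 0.1734
scene {'mtx': array([[435.64938898,   0.        , 329.09142087],
       [  0.        , 435.64938898, 190.38843016],
       [  0.        ,   0.        ,   1.        ]]), 'extrinsics': array([[ 0.47836269, -0.66902469,  0.56883663, -0.30740035],
       [-0.87805493, -0.35426215,  0.32174192, -0.49297131],
       [-0.013736  , -0.65337914, -0.75690622,  1.19267559],
       [ 0.        ,  0.        ,  0.        ,  1.        ]])}
side {'mtx': array([[520.12258432,   0.        , 315.44683806],
       [  0.        , 520.12258432, 200.70815283],
       [  0.        ,   0.        ,   1.        ]]), 'extrinsics': array([[ 0.46615242, -0.65299848,  0.59690444, -0.36877356],
       [-0.88456395, -0.33198846,  0.32761301, -0.4817748 ],
       [-0.01576541, -0.68071774, -0.73237614,  1.11257127],
       [ 0.        ,  0.        ,  0.        ,  1.        ]])}
```

View pics/scene0.png

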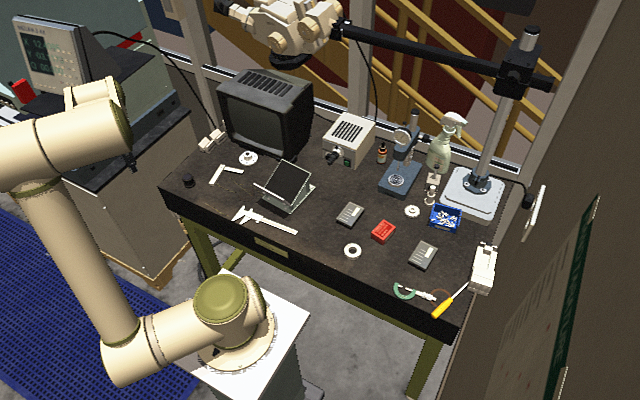

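View pics/side0.png

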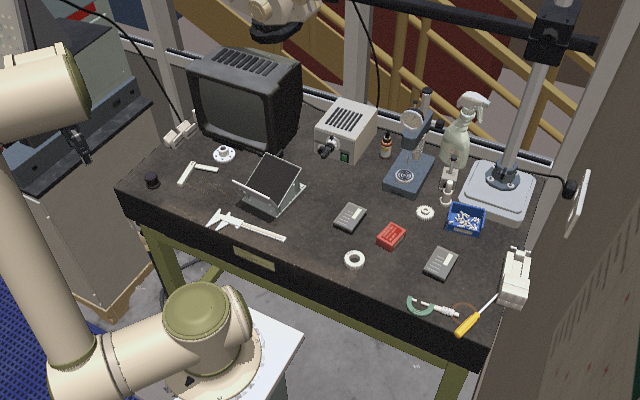

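```bash
cat > h.py <<'E'
import numpy as np,cv2
from rig import *
def cloud(n,img=None,c=None):
    c=c or camera_params(n)
    p,d=img if img else get_image(n)
    K,E=c["mtx"],c["extrinsics"];v,u=np.mgrid[:400,:640]
    P=np.dstack([(u-K[0,2])/K[0,0]*d,(v-K[1,2])/K[1,1]*d,d])
    return p,d,P@E[:3,:3].T+E[:3,3]
def rect(P,name):
    (c,s,a)=cv2.minAreaRect((P[:,:2]*1000).astype(np.float32))
    if s[0]<s[1]: a+=90
    print(name,"n",len(P),"c",np.round(c,1),"size",np.round(s,1),"long axis deg",round(a%180,1),"z",np.round(np.percentile(P[:,2],[5,50,95])*1000,1))
E
python3 - <<'E'
from h import *
for n in ("scene","side"):
    f=np.load(n+"0.npz");p,d,W=cloud(n,(f['p'],f['d']))
    ok=(d>0)
    hsv=cv2.cvtColor(p,cv2.COLOR_RGB2HSV)
    print("table z",np.median(W[...,2][ok&(abs(W[...,2])<.01)]))
    R=(W[...,2]>.014)&(W[...,2]<.04)&ok&(W[...,0]>.25)&(W[...,0]<.75)&(abs(W[...,1])<.6)
    k,l,st,ct=cv2.connectedComponentsWithStats(R.astype(np.uint8))
    for i in range(1,k):
        if 60<st[i,4]<1500: print(ct[i].round(),p[l==i].mean(0).round());rect(W[l==i],n)
    # shelf: plane z rising
    cu,cv=((287,181) if n=="scene" else (272,175))
    S=np.zeros((400,640),bool);S[cv-8:cv+9,cu-10:cu+11]=1
    Q=W[S&ok];A=np.c_[Q[:,:2],np.ones(len(Q))];s=np.linalg.lstsq(A,Q[:,2],rcond=None)[0]
    print("shelf",s,np.degrees(np.arctan(np.hypot(*s[:2]))),np.degrees(np.arctan2(s[1],s[0])))
    pl=ok&(abs(W[...,2]-(W[...,:2]@s[:2]+s[2]))<.004)
    k,l=cv2.connectedComponents(pl.astype(np.uint8));pl=l==l[cv,cu]
    rect(W[pl],"shelfpatch")
    g=s[:2]/np.hypot(*s[:2]);q=W[pl];a=q[:,:2]@g;b=q[:,:2]@[-g[1],g[0]]
    print("along",np.percentile(a,[1,99]),"across",np.percentile(b,[1,99]),"z",np.percentile(q[:,2],[1,99]))
E
```

```text
table z 0.000544388324971834
[212. 140.] [179. 171. 155.]
scene n 293 c [585.2 539.1] size [ 53.2 114.6] long axis deg 176.0 z [16.9 28.5 38. ]
[253. 152.] [69. 67. 64.]
scene n 229 c [595.8 357.2] size [ 64.1 244.3] long axis deg 90.4 z [15.3 27.2 37.6]
[298. 153.] [28. 27. 25.]
scene n 74 c [680.2 194.8] size [127.2  10.8] long axis deg 4.0 z [19.2 30.4 38.6]
[348. 164.] [79. 77. 64.]
scene n 105 c [715.8   8.6] size [31.1 91.1] long axis deg 109.2 z [15.9 27.3 37.9]
[217. 174.] [235. 234. 226.]
scene n 88 c [453.2 411.3] size [102.4  20.5] long axis deg 12.0 z [14.1 17.6 21.2]
[395. 186.] [76. 86. 94.]
scene n 511 c [ 701.7 -191.7] size [107.2  96.1] long axis deg 89.6 z [17.5 34.4 38.9]
[188. 179.] [35. 33. 33.]
scene n 78 c [376.2 480.9] size [33.1 36.2] long axis deg 144.0 z [17.9 34.3 39.7]
[463. 210.] [143. 148. 154.]
scene n 648 c [ 701.6 -443.3] size [186.5  93.4] long axis deg 89.4 z [16.3 32.5 38.2]
[350. 214.] [153. 150. 141.]
scene n 402 c [ 514.8 -108.2] size [62.7 95.5] long axis deg 177.0 z [17.1 22.1 26.2]
[383. 231.] [198.  80.  62.]
scene n 336 c [ 501.1 -236.7] s
[... 2499 characters left out ...]
[214. 215. 206.]
side n 222 c [ 387.6 -177.3] size [54.5 52.4] long axis deg 42.8 z [15.4 19.2 22.4]
[514. 274.] [187. 185. 176.]
side n 743 c [ 509.8 -558.3] size [156.2  62.6] long axis deg 5.9 z [17.9 29.7 36.8]
[449. 310.] [215. 216. 216.]
side n 64 c [ 352.6 -444.1] size [36.  16.8] long axis deg 89.9 z [14.5 17.6 20.7]
[467. 324.] [221. 194.  96.]
side n 257 c [ 344.4 -494.7] size [19.2 98.8] long axis deg 160.8 z [14.7 19.4 23.5]
shelf [ 0.43427556 -0.06056816 -0.14110952] 23.676437779262756 -7.939792013829453
shelfpatch n 1282 c [504.7 138. ] size [134.2 119.1] long axis deg 83.4 z [48.9 70.9 93.4]
along [0.43061709 0.53864043] across [0.14119813 0.27057229] z [0.04581617 0.09546388]
```

```bash
python3 - <<'E'
from h import *
f=np.load("scene0.npz");p,d,W=cloud("scene",(f['p'],f['d']))
for y in np.arange(-.5,.6,.1):
    print(round(y,1),[int(1000*np.max(W[...,2][(d>0)&(abs(W[...,0]-x)<.05)&(abs(W[...,1]-y)<.05)],initial=-1)) for x in np.arange(.3,.85,.1)])
E
python3 -m creep '[{"jaw":-1,"travel":[45,-50,0],"roll":0.1},{"jaw":-1,"travel":[90,-100,0],"roll":0.2},{"jaw":-1,"travel":[120,-140,0],"roll":0.28},{"jaw":-1,"travel":[140,-185,0],"roll":0.28},{"jaw":-1,"travel":[160,-230,0],"roll":0.28},{"jaw":-1,"travel":[180,-275,0],"roll":0.28},{"jaw":-1,"travel":[200,-320,0],"roll":0.28},{"jaw":-1,"travel":[216,-367,0],"roll":0.28},{"jaw":-1,"travel":[216,-367,0],"roll":0.28},{"jaw":-1,"travel":[216,-367,0],"roll":0.28},{"jaw":-1,"travel":[216,-367,0],"roll":0.28}]' 30
python3 - <<'E'
from h import *
c=camera_params("wrist");p,d=get_image("wrist");np.savez("w1.npz",p=p,d=d,**c);cv2.imwrite("pics/w1.png",p[:,:,::-1]);o=observe();print(o["time_s"],o["position"],o["tool_rot"],c)
E
```

```text
-0.5 [25, 63, 64, 47, 586, 634]
-0.4 [18, 29, 29, 48, 584, 633]
-0.3 [15, 11, 35, 44, 548, 551]
-0.2 [7, 26, 39, 10, 549, 550]
-0.1 [6, 8, 29, 25, 549, 550]
-0.0 [7, 14, 8, 96, 568, 550]
0.1 [9, 107, 97, 100, 606, 602]
0.2 [13, 108, 88, 284, 607, 562]
0.3 [7, 10, 11, 284, 567, 565]
0.4 [517, 21, 22, 282, 521, 554]
0.5 [536, 46, 39, 283, 525, 525]
time_s: 1.2
position: [0.4301, 0.1393, 0.4045]
tool_rot: [[-0.993, 0.121, -0.001], [0.121, 0.993, 0.0], [0.001, 0.0, -1.0]]
ft_force: [-0.4, -0.6, -0.1]
grip_width: 0.0852
gripper_force: 0.0
1.25 [0.42985179 0.13996069 0.40454567] [[-9.92833640e-01  1.19502943e-01 -6.39954363e-04]
 [ 1.19502847e-01  9.92833840e-01  1.87132390e-04]
 [ 6.57731219e-04  1.09314964e-04 -9.99999778e-01]] {'mtx': array([[340.63436685,   0.        , 325.13456532],
       [  0.        , 340.63436685, 200.81529841],
       [  0.        ,   0.        ,   1.        ]]), 'extrinsics': array([[ 1.20897043e-01,  9.56357754e-01,  2.66014571e-01,
         3.61894065e-01],
       [ 9.92665012e-01, -1.16399489e-01, -3.26700564e-02,
         1.46821059e-01],
       [-2.80301565e-04,  2.68013071e-01, -9.63415235e-01,
         3.73569981e-01],
       [ 0.00000000e+00,  0.00000000e+00,  0.00000000e+00,
         1.00000000e+00]])}
```

View pics/w1.png

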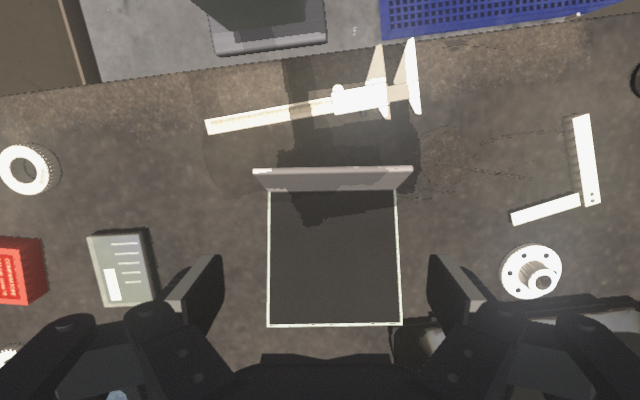

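```bash
cat >> h.py <<'E'
def ray(c,u,v,z):
    K,E=c["mtx"],c["extrinsics"];r=E[:3,:3]@[(u-K[0,2])/K[0,0],(v-K[1,2])/K[1,1],1]
    return E[:3,3]+r*(z-E[2,3])/r[2]
def boxes(p,d,W,lo,hi,xy=None):
    R=(d>0)&(W[...,2]>lo)&(W[...,2]<hi)&(W[...,0]>.25)
    k,l,st,ct=cv2.connectedComponentsWithStats(R.astype(np.uint8))
    for i in range(1,k):
        if st[i,4]>300 and (xy is None or np.hypot(*(np.median(W[l==i][:,:2],0)-xy))<.06): rect(W[l==i],str(ct[i].round()))
E
python3 - <<'E'
from h import *
f=np.load("w1.npz");c=dict(mtx=f["mtx"],extrinsics=f["extrinsics"]);p,d,W=cloud("wrist",(f['p'],f['d']),c)
q=[ray(c,u,v,z)*1000 for u,v,z in [(268,190,.04),(397,190,.04),(267,326,.0941),(401,325,.0941)]]
for a in q:print(a.round(1))
m=lambda i,j:np.linalg.norm(q[i]-q[j]);print("w",m(0,1),m(2,3),"len",m(0,2),m(1,3))
x=(q[2]+q[3])/2-(q[0]+q[1])/2;print("origin",(q[0]+q[1])/2,"dir",np.degrees(np.arctan2(x[1],x[0])),"edge",np.degrees(np.arctan2(*(q[1]-q[0])[[1,0]])))
Q=W[200:315,280:390];k=d[200:315,280:390]>0;Q=Q[k];s=np.linalg.lstsq(np.c_[Q[:,:2],np.ones(len(Q))],Q[:,2],rcond=None)[0]
print("plane",s,np.degrees(np.arctan(np.hypot(*s[:2]))),np.degrees(np.arctan2(s[1],s[0])))
print("col depth z",[(v,(W[v,330]*1000).round(0)) for v in range(166,202,3)])
boxes(p,d,W,.017,.026,(.514,-.107))
E
```

```text
[435.8  79.7  40. ]
[451.5 208.7  40. ]
[554.8  67.7  94.1]
[569.  193.9  94.1]
w 129.9721070853518 127.04631545132452 len 131.22018841763028 130.18594591327195
origin [443.6666172  144.24000305  40.        ] dir -6.476521466561979 edge 83.06004660584819
plane [ 0.46351918 -0.04803596 -0.15898354] 24.985594205582913 -5.916621525628413
col depth z [(166, array([409., 145., 101.])), (169, array([411., 145., 104.])), (172, array([413., 144., 105.])), (175, array([417., 144.,  97.])), (178, array([421., 144.,  87.])), (181, array([426., 143.,  78.])), (184, array([431., 143.,  67.])), (187, array([437., 142.,  53.])), (190, array([443., 142.,  41.])), (193, array([446., 141.,  42.])), (196, array([449., 141.,  44.])), (199, array([452., 141.,  42.]))]
[121. 268.] n 3829 c [ 513.5 -105.9] size [60.7 90. ] long axis deg 176.3 z [20.  21.8 23. ]
```

```bash
python3 -m creep '[{"jaw":-0.5,"travel":[16,-45,0],"roll":0.05},{"jaw":-0.5,"travel":[33,-93,0],"roll":0.05},{"jaw":-0.5,"travel":[50,-140,-10],"roll":0.05},{"jaw":-0.5,"travel":[65,-185,-30],"roll":0.05},{"jaw":-0.5,"travel":[78,-225,-55],"roll":0.05},{"jaw":-0.5,"travel":[83,-246,-90],"roll":0.05},{"jaw":-0.5,"travel":[83,-246,-130],"roll":0.05},{"jaw":-0.5,"travel":[83,-246,-150],"roll":0.05},{"jaw":-0.5,"travel":[83,-246,-150],"roll":0.05},{"jaw":-0.5,"travel":[83,-246,-150],"roll":0.05}]' 20
python3 - <<'E'
from h import *
import rig
c=camera_params("wrist");p,d,W=cloud("wrist",None,c);cv2.imwrite("pics/w2.png",p[:,:,::-1]);o=observe();print(o["time_s"],o["position"],o["grip_width"],rig.tip_extent)
boxes(p,d,W,.017,.026,(.514,-.107))
E
```

```text
time_s: 2.25
position: [0.5135, -0.1055, 0.2554]
tool_rot: [[-0.998, 0.068, 0.001], [0.068, 0.998, -0.0], [-0.001, -0.0, -1.0]]
ft_force: [0.5, -0.1, 0.3]
grip_width: 0.0641
gripper_force: 0.0
2.3 [ 0.513539   -0.10558765  0.2560115 ] 0.06386169021045451 0.1734
[325. 214.] n 12689 c [ 513.5 -106.7] size [59.8 89. ] long axis deg 176.2 z [20.6 21.8 22.8]
```

View pics/w2.png

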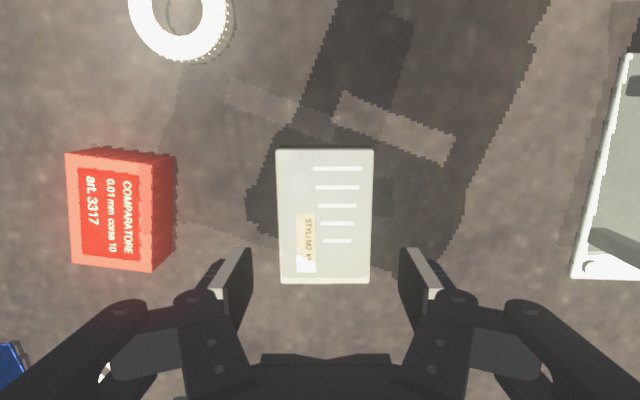

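```bash
python3 - <<'E'
from h import *
c=camera_params("wrist");p,d,W=cloud("wrist",None,c)
for s in (slice(180,256),slice(396,470)):
    Q=W[240:330,s].reshape(-1,3);Q=Q[(Q[:,2]>.05)&(Q[:,2]<.25)];Q=Q[Q[:,2]<np.percentile(Q[:,2],3)]
    print(len(Q),Q.mean(0)*1000,Q[:,2].min())
E
```

```text
134 [ 509.18428962 -138.72192486   91.51570518] 0.08816596671028235
131 [513.89295933 -73.88018619  91.24918656] 0.08809498184981301
```

```bash
python3 -m creep '[{"jaw":-0.9,"travel":[0,-1,0],"roll":0.01},{"jaw":-0.9,"travel":[0,-1,-20],"roll":0.01},{"jaw":-0.9,"travel":[0,-1,-45],"roll":0.01},{"jaw":-0.9,"travel":[0,-1,-66],"roll":0.01},{"jaw":-0.9,"travel":[0,-1,-77],"roll":0.01},{"jaw":-0.9,"travel":[0,-1,-77],"roll":0.01},{"jaw":0,"travel":[0,-1,-77],"roll":0.01},{"jaw":0,"travel":[0,-1,-77],"roll":0.01},{"jaw":0,"travel":[0,-1,-77],"roll":0.01},{"jaw":0,"travel":[0,-1,-77],"roll":0.01},{"jaw":0,"travel":[0,-1,-77],"roll":0.01},{"jaw":0,"travel":[0,-1,-77],"roll":0.01}]' 25
```

```text
time_s: 3.55
position: [0.5133, -0.1075, 0.179]
tool_rot: [[-0.998, 0.06, 0.002], [0.06, 0.998, -0.001], [-0.002, -0.001, -1.0]]
ft_force: [-0.5, 0.4, 6.5]
grip_width: 0.0592
gripper_force: 27.9
```

```bash
python3 -m creep '[{"jaw":0,"travel":[0,0,30],"roll":0},{"jaw":0,"travel":[-2,15,70],"roll":0},{"jaw":0,"travel":[-7,55,95],"roll":-0.02},{"jaw":0,"travel":[-12,95,115],"roll":-0.04},{"jaw":0,"travel":[-17,135,135],"roll":-0.057},{"jaw":0,"travel":[-22,175,135],"roll":-0.057},{"jaw":0,"travel":[-27,215,135],"roll":-0.057},{"jaw":0,"travel":[-30,240,135],"roll":-0.057},{"jaw":0,"travel":[-31,247,125],"roll":-0.057},{"jaw":0,"travel":[-31,247,105],"roll":-0.057},{"jaw":0,"travel":[-31,247,95],"roll":-0.057},{"jaw":0,"travel":[-31,247,95],"roll":-0.057}]' 20
```

```text
time_s: 4.75
position: [0.482, 0.1389, 0.2714]
tool_rot: [[-0.993, 0.117, -0.003], [0.117, 0.993, -0.0], [0.003, -0.001, -1.0]]
ft_force: [0.3, -0.1, -0.8]
grip_width: 0.0589
gripper_force: 27.1
```

```bash
python3 -m creep '[{"jaw":0,"travel":[0,0,-6],"roll":0},{"jaw":0,"travel":[0,0,-12],"roll":0},{"jaw":0,"travel":[0,0,-16],"roll":0},{"jaw":0,"travel":[0,0,-20],"roll":0},{"jaw":0,"travel":[0,0,-23],"roll":0},{"jaw":0,"travel":[0,0,-23],"roll":0}]'; python3 -m creep '[{"jaw":0,"travel":[0,0,-3],"roll":0},{"jaw":0,"travel":[0,0,-5],"roll":0},{"jaw":0,"travel":[0,0,-7],"roll":0},{"jaw":0,"travel":[0,0,-7],"roll":0}]'; python3 - <<'E'
from h import *
p,d=get_image("side");cv2.imwrite("pics/s3.png",cv2.resize(p[100:250,180:380,::-1],None,fx=3,fy=3))
E
```

```text
time_s: 5.35
position: [0.4813, 0.1396, 0.2495]
tool_rot: [[-0.993, 0.116, -0.003], [0.116, 0.993, -0.0], [0.003, -0.001, -1.0]]
ft_force: [-6.3, -0.5, 2.8]
grip_width: 0.0593
gripper_force: 28.7
time_s: 5.75
position: [0.4812, 0.1396, 0.2426]
tool_rot: [[-0.993, 0.116, -0.003], [0.116, 0.993, -0.0], [0.003, -0.001, -1.0]]
ft_force: [-6.5, -0.0, 4.7]
grip_width: 0.0592
gripper_force: 29.9
```

View pics/s3.png

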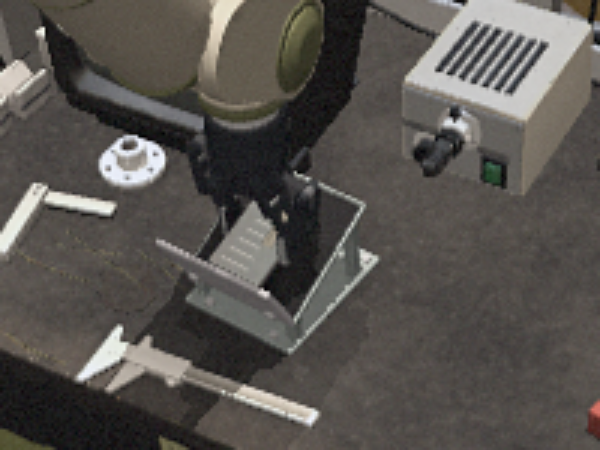

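```bash
for i in 1 2 3; do python3 -m creep '[{"jaw":0,"travel":[0,0,-1],"roll":0},{"jaw":0,"travel":[0,0,-1.5],"roll":0},{"jaw":0,"travel":[0,0,-1.5],"roll":0}]' | egrep 'pos|ft_'; done
```

```text
position: [0.4813, 0.1396, 0.2413]
ft_force: [-7.6, -0.3, 4.5]
position: [0.4813, 0.1396, 0.2398]
ft_force: [-6.8, -0.4, 4.0]
position: [0.4813, 0.1396, 0.2383]
ft_force: [-5.5, -0.7, 5.2]
```

```bash
cat >> h.py <<'E'
O=np.array([.4437,.144,.04]);a=np.radians(-6.6);t=np.radians(25)
X=np.array([np.cos(a)*np.cos(t),np.sin(a)*np.cos(t),np.sin(t)]);Y=np.array([-np.sin(a),np.cos(a),0]);Z=np.cross(X,Y);RS=np.c_[X,Y,Z]
def shelf(zlo,zhi,img=None,c=None):
    c=c or camera_params("wrist");p,d,W=cloud("wrist",img,c);S=((W-O)@RS)*1000
    m=(d>0)&(S[...,2]>zlo)&(S[...,2]<zhi)&(S[...,0]>-3)&(S[...,0]<115)&(abs(S[...,1])<28)
    k,l,st,ct=cv2.connectedComponentsWithStats(m.astype(np.uint8));i=1+np.argmax(st[1:,4]);Q=S[l==i]
    s=np.linalg.lstsq(np.c_[Q[:,:2],np.ones(len(Q))],Q[:,2],rcond=None)[0]
    print("n",len(Q),"ct",ct[i],"slopes deg",np.degrees(s[:2]).round(1),"z at 45:",(s@[45,0,1]).round(1),"x",np.percentile(Q[:,0],[1,99]).round(1),"y",np.percentile(Q[:,1],[1,99]).round(1),"z",np.percentile(Q[:,2],[2,50,98]).round(1))
    return p,S
E
python3 - <<'E'
from h import *
p,S=shelf(12,40)
for v in range(60,330,15): print(v,S[v,325].round(0),end=' ')
cv2.imwrite("pics/w4.png",p[:,:,::-1])
E
```

```text
n 25801 ct [327.49401186 261.73470021] slopes deg [-2.8  0.1] z at 45: 24.1 x [ 5.8 80.1] y [-27.5  27.4] z [21.8 24.2 26.5]
60 [-68.  -1. -12.] 75 [-60.  -1. -16.] 90 [-53.  -1. -19.] 105 [-1. -1. 71.] 120 [ 0. -1. 64.] 135 [ 0. -1. 50.] 150 [ 0. -1. 34.] 165 [-0. -1. 10.] 180 [11. -1. 26.] 195 [17. -1. 26.] 210 [23. -1. 25.] 225 [29. -1. 24.] 240 [36. -1. 25.] 255 [42. -1. 25.] 270 [48. -1. 24.] 285 [54. -1. 24.] 300 [59. -1. 24.] 315 [65. -1. 24.]
```

View pics/w4.png

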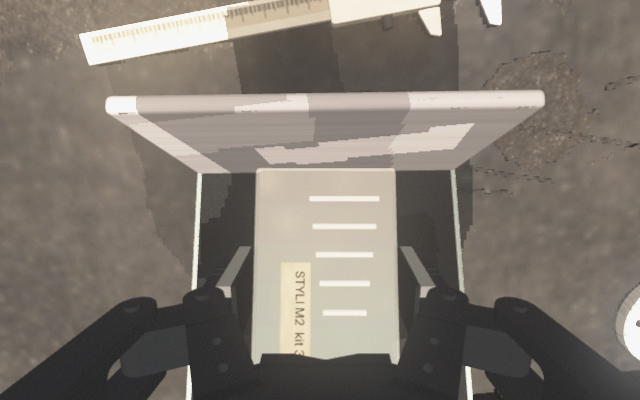

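```bash
for i in 1 2; do python3 -m creep '[{"jaw":0,"travel":[0,0,-1],"roll":0},{"jaw":0,"travel":[0,0,-1.5],"roll":0},{"jaw":0,"travel":[0,0,-1.5],"roll":0}]' | egrep 'pos|ft_'; done; python3 - <<'E'
from h import *
shelf(12,40);print(observe()["time_s"])
E
```

```text
position: [0.4814, 0.1396, 0.2368]
ft_force: [-6.6, -1.0, 4.9]
position: [0.4814, 0.1396, 0.2358]
ft_force: [-7.5, -1.5, 10.4]
n 25669 ct [327.50890179 262.65448596] slopes deg [0.1 0.2] z at 45: 21.8 x [ 4.7 78.8] y [-27.5  27.4] z [20.4 21.8 23.1]
7.4
```

```bash
for i in 1 2 3 4; do python3 -m creep '[{"jaw":0,"travel":[-0.45,0.05,-0.2],"roll":0},{"jaw":0,"travel":[-0.9,0.1,-0.4],"roll":0},{"jaw":0,"travel":[-0.9,0.1,-0.4],"roll":0}]' | egrep 'pos|ft_'; done
```

```text
position: [0.481, 0.1396, 0.2358]
ft_force: [-5.5, -1.9, 10.7]
position: [0.4806, 0.1396, 0.2358]
ft_force: [-2.5, -2.1, 12.9]
position: [0.4802, 0.1397, 0.2357]
ft_force: [-0.0, -2.2, 12.5]
position: [0.4794, 0.1399, 0.2354]
ft_force: [0.0, -0.9, 13.8]
```

```bash
for i in 1 2 3 4; do python3 -m creep '[{"jaw":0,"travel":[-0.45,0.05,-0.15],"roll":0},{"jaw":0,"travel":[-0.9,0.1,-0.3],"roll":0},{"jaw":0,"travel":[-0.9,0.1,-0.3],"roll":0}]' | egrep 'pos|ft_'; done; python3 - <<'E'
from h import *
shelf(12,40)
E
```

```text
position: [0.4784, 0.14, 0.2348]
ft_force: [-0.0, -0.7, 11.8]
position: [0.4777, 0.1401, 0.2346]
ft_force: [2.3, -0.3, 10.2]
position: [0.4773, 0.1402, 0.2346]
ft_force: [3.6, -1.0, 11.2]
position: [0.4769, 0.1402, 0.2346]
ft_force: [6.7, 0.5, 10.7]
n 27774 ct [326.83959819 254.83131706] slopes deg [-2.2  0.1] z at 45: 22.1 x [-0.2 75.7] y [-27.5  27.4] z [20.4 21.8 35.1]
```

```bash
python3 -m creep '[{"jaw":0,"travel":[-0.5,0,0],"roll":0},{"jaw":0,"travel":[-0.5,0,0],"roll":0},{"jaw":0,"travel":[-0.5,0,0],"roll":0}]' | egrep 'pos|ft_';  python3 -m creep '[{"jaw":-0.8,"travel":[-0.5,0,1],"roll":0},{"jaw":-0.8,"travel":[-0.5,0,2],"roll":0},{"jaw":-0.9,"travel":[0,0,3],"roll":0},{"jaw":-0.9,"travel":[0,0,20],"roll":0},{"jaw":-0.9,"travel":[0,0,50],"roll":0},{"jaw":-0.9,"travel":[0,0,80],"roll":0},{"jaw":-0.9,"travel":[0,0,80],"roll":0},{"jaw":-0.9,"travel":[0,0,80],"roll":0}]'; python3 - <<'E'
from h import *
shelf(15,27);print(observe()["time_s"])
E
```

```text
position: [0.4767, 0.1402, 0.2346]
ft_force: [9.2, -1.2, 9.7]
time_s: 10.95
position: [0.4741, 0.1404, 0.3124]
tool_rot: [[-0.993, 0.116, 0.0], [0.116, 0.993, 0.0], [-0.0, 0.0, -1.0]]
ft_force: [-0.4, -0.1, -1.1]
grip_width: 0.0811
gripper_force: 0.0
n 12904 ct [326.60190639 222.70210787] slopes deg [-0.1  0.1] z at 45: 21.8 x [-0.1 89.1] y [-27.5  27.4] z [20.3 21.8 23.3]
11.0
```

```bash
python3 -m creep '[{"jaw":-0.9,"travel":[0,-30,0],"roll":0},{"jaw":-0.9,"travel":[0,-78,0],"roll":0},{"jaw":-0.9,"travel":[0,-126,0],"roll":0},{"jaw":-0.9,"travel":[1,-174,0],"roll":0},{"jaw":-0.9,"travel":[1,-222,0],"roll":0.02},{"jaw":-0.9,"travel":[2,-270,0],"roll":0.02},{"jaw":-0.9,"travel":[2,-318,0],"roll":0.02},{"jaw":-0.9,"travel":[3,-366,0],"roll":0.02},{"jaw":-0.9,"travel":[3,-414,-10],"roll":0.02},{"jaw":-0.9,"travel":[3,-460,-20],"roll":0.02},{"jaw":-0.9,"travel":[3,-500,-40],"roll":0.02},{"jaw":-0.9,"travel":[3,-522,-55],"roll":0.02}]' 20 >/dev/null; python3 -m creep '[{"jaw":-0.9,"travel":[0,0,0],"roll":0},{"jaw":-0.9,"travel":[0,0,0],"roll":0},{"jaw":-0.9,"travel":[0,0,0],"roll":0}]'; python3 - <<'E'
from h import *
p,d,W=cloud("wrist");boxes(p,d,W,.017,.026,(.477,-.382))
E
```

```text
time_s: 12.5
position: [0.4776, -0.3806, 0.2575]
tool_rot: [[-0.995, 0.096, -0.0], [0.096, 0.995, 0.001], [0.0, 0.001, -1.0]]
ft_force: [-0.1, -0.0, 0.4]
grip_width: 0.0812
gripper_force: 0.0
[324. 212.] n 12550 c [ 477. -382.] size [59.7 90.2] long axis deg 175.0 z [20.6 21.8 22.8]
```

```bash
python3 -m creep '[{"jaw":-0.9,"travel":[0,-1.5,-20],"roll":0.01},{"jaw":-0.9,"travel":[0,-1.5,-45],"roll":0.01},{"jaw":-0.9,"travel":[0,-1.5,-66],"roll":0.01},{"jaw":-0.9,"travel":[0,-1.5,-78.5],"roll":0.01},{"jaw":-0.9,"travel":[0,-1.5,-78.5],"roll":0.01},{"jaw":0,"travel":[0,-1.5,-78.5],"roll":0.01},{"jaw":0,"travel":[0,-1.5,-78.5],"roll":0.01},{"jaw":0,"travel":[0,-1.5,-78.5],"roll":0.01},{"jaw":0,"travel":[0,-1.5,-78.5],"roll":0.01},{"jaw":0,"travel":[0,-1.5,-78.5],"roll":0.01},{"jaw":0,"travel":[0,-1.5,-78.5],"roll":0.01}]' 25
```

```text
time_s: 13.65
position: [0.4776, -0.3832, 0.1803]
tool_rot: [[-0.996, 0.087, 0.002], [0.087, 0.996, -0.002], [-0.002, -0.002, -1.0]]
ft_force: [-0.0, 0.8, 6.3]
grip_width: 0.0592
gripper_force: 28.2
```

```bash
python3 -m creep '[{"jaw":0,"travel":[0,0,30],"roll":0},{"jaw":0,"travel":[0,15,75],"roll":0},{"jaw":0,"travel":[0,50,100],"roll":-0.03},{"jaw":0,"travel":[0,95,120],"roll":-0.03},{"jaw":0,"travel":[-1,143,135],"roll":-0.03},{"jaw":0,"travel":[-1,191,135],"roll":-0.03},{"jaw":0,"travel":[-2,239,135],"roll":-0.03},{"jaw":0,"travel":[-2,287,135],"roll":-0.03},{"jaw":0,"travel":[-3,335,135],"roll":-0.03},{"jaw":0,"travel":[-3,383,135],"roll":-0.03},{"jaw":0,"travel":[-4,431,135],"roll":-0.03},{"jaw":0,"travel":[-4,475,135],"roll":-0.03}]' 20 |egrep 'pos|wid'; python3 -m creep '[{"jaw":0,"travel":[0,30,0],"roll":0},{"jaw":0,"travel":[0,49,0],"roll":0},{"jaw":0,"travel":[0,49,-10],"roll":0},{"jaw":0,"travel":[0,49,-22],"roll":0},{"jaw":0,"travel":[0,49,-30],"roll":0},{"jaw":0,"travel":[0,49,-30],"roll":0},{"jaw":0,"travel":[0,49,-30],"roll":0}]'
```

```text
position: [0.4727, 0.094, 0.3144]
grip_width: 0.0591
time_s: 15.55
position: [0.4735, 0.1404, 0.284]
tool_rot: [[-0.993, 0.117, -0.0], [0.117, 0.993, -0.0], [0.0, -0.0, -1.0]]
ft_force: [0.4, 0.1, -0.2]
grip_width: 0.0591
gripper_force: 27.4
```

```bash
python3 - <<'E'
from h import *
p,S=shelf(36,80);cv2.imwrite("pics/w5.png",p[:,:,::-1])
E
```

```text
n 21574 ct [327.55909892 272.21113377] slopes deg [-26.7  -0.1] z at 45: 73.3 x [31.1 96.8] y [-27.4  27.4] z [49.3 66.  79.4]
```

```bash
python3 -m creep '[{"jaw":0,"travel":[0,0,-5],"roll":0},{"jaw":0,"travel":[0,0,-10],"roll":0},{"jaw":0,"travel":[0,0,-14],"roll":0},{"jaw":0,"travel":[0,0,-18],"roll":0},{"jaw":0,"travel":[0,0,-21],"roll":0},{"jaw":0,"travel":[0,0,-24],"roll":0},{"jaw":0,"travel":[0,0,-24],"roll":0}]'|egrep 'pos|ft_'; for i in 1 2; do python3 -m creep '[{"jaw":0,"travel":[0,0,-1],"roll":0},{"jaw":0,"travel":[0,0,-1.5],"roll":0},{"jaw":0,"travel":[0,0,-1.5],"roll":0}]' | egrep 'pos|ft_'; done; python3 - <<'E'
from h import *
shelf(36,60)
E
```

```text
position: [0.4726, 0.141, 0.2596]
ft_force: [-4.6, 0.5, 4.0]
position: [0.4725, 0.1411, 0.2583]
ft_force: [-7.7, 0.0, 5.9]
position: [0.4723, 0.1411, 0.257]
ft_force: [-8.9, -0.0, 8.9]
n 25577 ct [326.51370372 262.19075732] slopes deg [0.1 0.2] z at 45: 43.8 x [ 4.3 79.4] y [-27.5  27.4] z [42.4 43.8 45.1]
```

```bash
for i in 1 2 3 4 5 6 7; do python3 -m creep '[{"jaw":0,"travel":[-0.45,0.05,-0.2],"roll":0},{"jaw":0,"travel":[-0.9,0.1,-0.35],"roll":0},{"jaw":0,"travel":[-0.9,0.1,-0.35],"roll":0}]' | egrep 'pos|ft_'; done; python3 - <<'E'
from h import *
shelf(38,48)
E
```

```text
position: [0.4719, 0.1411, 0.257]
ft_force: [-6.1, -0.1, 9.5]
position: [0.4715, 0.1411, 0.257]
ft_force: [-3.3, 0.2, 10.1]
position: [0.4711, 0.1411, 0.257]
ft_force: [-1.3, -1.1, 10.8]
position: [0.4703, 0.1413, 0.2566]
ft_force: [-0.7, -0.3, 9.1]
position: [0.4693, 0.1414, 0.2561]
ft_force: [-0.7, -0.2, 9.2]
position: [0.4687, 0.1415, 0.2559]
ft_force: [1.4, 0.1, 8.9]
position: [0.4683, 0.1415, 0.2559]
ft_force: [3.1, -0.6, 10.3]
n 26241 ct [326.289585   259.73945353] slopes deg [0.1 0.2] z at 45: 43.8 x [-0.  76.8] y [-27.5  27.4] z [42.3 43.8 45.3]
```

```bash
for i in 1 2; do python3 -m creep '[{"jaw":0,"travel":[-0.45,0.05,-0.1],"roll":0},{"jaw":0,"travel":[-0.9,0.1,-0.2],"roll":0},{"jaw":0,"travel":[-0.9,0.1,-0.2],"roll":0}]' | egrep 'pos|ft_'; done;  python3 -m creep '[{"jaw":-0.8,"travel":[0,0,1],"roll":0},{"jaw":-0.8,"travel":[0,0,2],"roll":0},{"jaw":-0.9,"travel":[0,0,3],"roll":0},{"jaw":-0.9,"travel":[0,0,20],"roll":0},{"jaw":-0.9,"travel":[0,0,50],"roll":0},{"jaw":-0.9,"travel":[0,0,80],"roll":0},{"jaw":-0.9,"travel":[0,0,80],"roll":0},{"jaw":-0.9,"travel":[0,0,80],"roll":0}]'; python3 - <<'E'
from h import *
p,S=shelf(38,48);print(observe()["time_s"]);cv2.imwrite("pics/w6.png",p[:,:,::-1])
E
```

```text
position: [0.4679, 0.1415, 0.2559]
ft_force: [6.8, -1.5, 8.6]
position: [0.4676, 0.1416, 0.2559]
ft_force: [9.4, -2.0, 8.4]
time_s: 20.5
position: [0.465, 0.1418, 0.334]
tool_rot: [[-0.993, 0.116, 0.0], [0.116, 0.993, 0.0], [-0.0, 0.0, -1.0]]
ft_force: [0.6, -0.0, -0.7]
grip_width: 0.0809
gripper_force: 0.0
n 12630 ct [326.05471101 221.8125099 ] slopes deg [-0.   0.2] z at 45: 43.8 x [-0.1 88.8] y [-27.4  27.4] z [42.3 43.8 45.3]
20.55
```

View pics/w6.png

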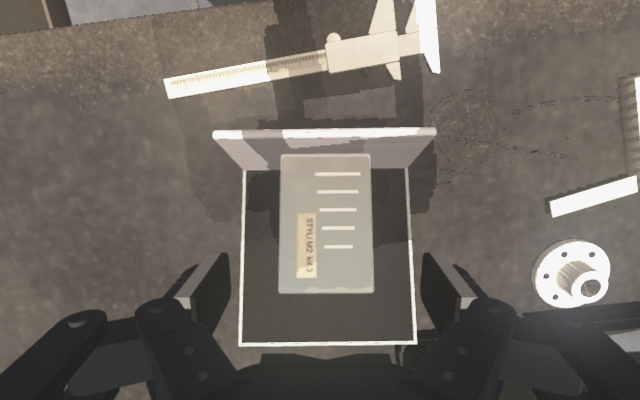

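```bash
python3 -m creep '[{"jaw":-0.9,"travel":[0,-30,0],"roll":0},{"jaw":-0.9,"travel":[0,-78,0],"roll":0},{"jaw":-0.9,"travel":[8,-125,0],"roll":0},{"jaw":-0.9,"travel":[14,-172,-10],"roll":-0.05},{"jaw":-0.9,"travel":[20,-218,-20],"roll":-0.1},{"jaw":-0.9,"travel":[26,-264,-30],"roll":-0.1},{"jaw":-0.9,"travel":[31,-310,-40],"roll":-0.1},{"jaw":-0.9,"travel":[36,-350,-50],"roll":-0.1},{"jaw":-0.9,"travel":[36,-377,-60],"roll":-0.1},{"jaw":-0.9,"travel":[36,-377,-65],"roll":-0.1},{"jaw":-0.9,"travel":[36,-377,-65],"roll":-0.1},{"jaw":-0.9,"travel":[36,-377,-65],"roll":-0.1}]' 20; python3 - <<'E'
from h import *
p,d,W=cloud("wrist");boxes(p,d,W,.025,.034,(.501,-.235))
E
```

```text
time_s: 21.75
position: [0.5012, -0.2342, 0.2687]
tool_rot: [[-0.977, 0.214, -0.001], [0.214, 0.977, 0.001], [0.001, 0.001, -1.0]]
ft_force: [1.0, 0.7, 0.5]
grip_width: 0.0812
gripper_force: 0.0
[325. 211.] n 8087 c [ 499.3 -234.9] size [50.2 70.3] long axis deg 168.1 z [28.8 29.9 31. ]
```

```bash
python3 -m creep '[{"jaw":-0.9,"travel":[-2,-1,-20],"roll":0.01},{"jaw":-0.9,"travel":[-2,-1,-50],"roll":0.01},{"jaw":-0.9,"travel":[-2,-1,-74],"roll":0.01},{"jaw":-0.9,"travel":[-2,-1,-86],"roll":0.01},{"jaw":-0.9,"travel":[-2,-1,-86],"roll":0.01},{"jaw":0.3,"travel":[-2,-1,-86],"roll":0.01},{"jaw":0.3,"travel":[-2,-1,-86],"roll":0.01},{"jaw":0.3,"travel":[-2,-1,-86],"roll":0.01},{"jaw":0.3,"travel":[-2,-1,-86],"roll":0.01},{"jaw":0.3,"travel":[-2,-1,-86],"roll":0.01},{"jaw":0.3,"travel":[-2,-1,-86],"roll":0.01},{"jaw":0.3,"travel":[-2,-1,-86],"roll":0.01}]' 25
```

```text
time_s: 23.0
position: [0.4995, -0.2362, 0.1844]
tool_rot: [[-0.979, 0.205, 0.002], [0.205, 0.979, -0.001], [-0.002, -0.001, -1.0]]
ft_force: [0.7, 1.7, 6.3]
grip_width: 0.0489
gripper_force: 27.0
```

```bash
python3 -m creep '[{"jaw":0.3,"travel":[0,0,30],"roll":0},{"jaw":0.3,"travel":[0,10,75],"roll":0},{"jaw":0.3,"travel":[-5,45,105],"roll":0.04},{"jaw":0.3,"travel":[-12,90,130],"roll":0.089},{"jaw":0.3,"travel":[-18,135,145],"roll":0.089},{"jaw":0.3,"travel":[-24,180,145],"roll":0.089},{"jaw":0.3,"travel":[-30,225,145],"roll":0.089},{"jaw":0.3,"travel":[-36,270,145],"roll":0.089},{"jaw":0.3,"travel":[-42,315,145],"roll":0.089},{"jaw":0.3,"travel":[-47,355,145],"roll":0.089},{"jaw":0.3,"travel":[-48,379,145],"roll":0.089},{"jaw":0.3,"travel":[-48,379,145],"roll":0.089}]' 20 |egrep 'pos|wid'; python3 -m creep '[{"jaw":0.3,"travel":[0,0,-10],"roll":0},{"jaw":0.3,"travel":[0,0,-22],"roll":0},{"jaw":0.3,"travel":[0,0,-31],"roll":0},{"jaw":0.3,"travel":[0,0,-31],"roll":0},{"jaw":0.3,"travel":[0,0,-31],"roll":0}]';python3 - <<'E'
from h import *
shelf(60,115)
E
```

```text
position: [0.4505, 0.1452, 0.3285]
grip_width: 0.0494
time_s: 24.7
position: [0.4515, 0.1423, 0.297]
tool_rot: [[-0.993, 0.118, -0.0], [0.118, 0.993, -0.0], [0.0, -0.0, -1.0]]
ft_force: [-0.3, 0.2, -1.2]
grip_width: 0.0498
gripper_force: 26.1
n 23555 ct [326.79070261 267.78106559] slopes deg [-18.3   1.1] z at 45: 92.6 x [ 8. 80.] y [-27.   26.1] z [ 76.   93.1 111. ]
```

```bash
python3 -m creep '[{"jaw":0.3,"travel":[0,0,-4],"roll":0},{"jaw":0.3,"travel":[0,0,-8],"roll":0},{"jaw":0.3,"travel":[0,0,-12],"roll":0},{"jaw":0.3,"travel":[0,0,-16],"roll":0},{"jaw":0.3,"travel":[0,0,-16],"roll":0}]'|egrep 'pos|ft_'; for i in 1 2; do python3 -m creep '[{"jaw":0.3,"travel":[0,0,-1],"roll":0},{"jaw":0.3,"travel":[0,0,-1.5],"roll":0},{"jaw":0.3,"travel":[0,0,-1.5],"roll":0}]' | egrep 'pos|ft_'; done; python3 - <<'E'
from h import *
p,S=shelf(66,84)
for v in range(130,330,15): print(v,S[v,325].round(0),end=' ')
cv2.imwrite("pics/w7.png",p[:,:,::-1])
E
```

```text
position: [0.4507, 0.1429, 0.2819]
ft_force: [-6.5, -1.0, 11.4]
position: [0.4507, 0.143, 0.2812]
ft_force: [-10.0, -0.9, 20.7]
position: [0.4508, 0.143, 0.2798]
ft_force: [-9.1, -0.2, 20.6]
n 18783 ct [325.85859554 281.61449183] slopes deg [-10.   -0.2] z at 45: 78.4 x [12.7 69.8] y [-25.6  24. ] z [73.5 79.  83.8]
130 [-57.  -1. -18.] 145 [-47.  -1. -22.] 160 [-37.  -1. -27.] 175 [-2. -1. 72.] 190 [ 7. -1. 85.] 205 [13. -1. 85.] 220 [19. -1. 85.] 235 [24. -1. 82.] 250 [30. -1. 81.] 265 [36. -1. 80.] 280 [41. -1. 80.] 295 [47. -1. 79.] 310 [53. -1. 78.] 325 [59. -1. 76.]
```

View pics/w7.png

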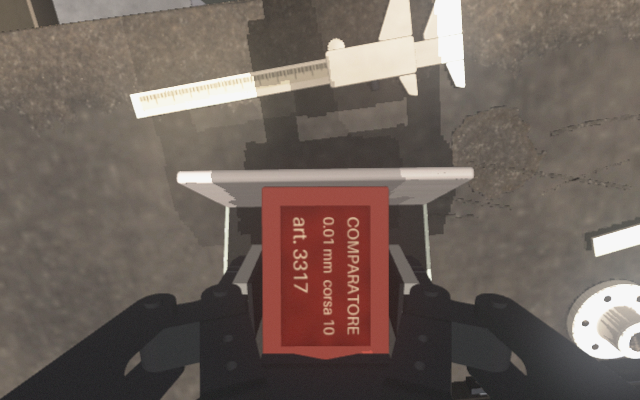

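```bash
for i in 1 2 3; do python3 -m creep '[{"jaw":0.3,"travel":[0,0,-1],"roll":0},{"jaw":0.3,"travel":[0,0,-1.5],"roll":0},{"jaw":0.3,"travel":[0,0,-1.5],"roll":0}]' | egrep 'pos|ft_'; done; python3 - <<'E'
from h import *
p,S=shelf(66,86)
for v in range(175,330,15): print(v,S[v,325].round(0),end=' ')
E
```

```text
position: [0.4509, 0.143, 0.2784]
ft_force: [-7.5, -0.2, 21.8]
position: [0.451, 0.143, 0.2768]
ft_force: [-6.5, 0.2, 18.5]
position: [0.451, 0.143, 0.2752]
ft_force: [-7.6, 0.4, 20.5]
n 23998 ct [325.80027502 265.73968664] slopes deg [-1.9 -0.1] z at 45: 76.1 x [-2.3 66.8] y [-25.7  25.1] z [70.8 76.6 81.2]
175 [-3. -1. 72.] 190 [ 5. -1. 79.] 205 [11. -1. 78.] 220 [17. -1. 77.] 235 [23. -1. 77.] 250 [28. -1. 78.] 265 [34. -1. 77.] 280 [40. -1. 76.] 295 [45. -1. 76.] 310 [51. -1. 75.] 325 [57. -1. 75.]
```

```bash
for i in 1 2; do python3 -m creep '[{"jaw":0.3,"travel":[0,0,-0.7],"roll":0},{"jaw":0.3,"travel":[0,0,-1.2],"roll":0},{"jaw":0.3,"travel":[0,0,-1.2],"roll":0}]' | egrep 'pos|ft_'; done; python3 - <<'E'
from h import *
p,S=shelf(66,86)
Q=S[195:325,300:350].reshape(-1,3);print(np.degrees(np.polyfit(Q[:,0],Q[:,2],1)[0]),Q[:,2].mean(),S[182:195,325,:].round(1).tolist()[::3])
E
```

```text
position: [0.451, 0.143, 0.2739]
ft_force: [-7.3, 0.5, 18.4]
position: [0.451, 0.143, 0.2727]
ft_force: [-7.8, -0.6, 18.1]
n 24115 ct [325.78722787 266.80290276] slopes deg [-0.1  0.1] z at 45: 74.9 x [-2.2 65.2] y [-25.7  25.1] z [71.2 74.8 81.4]
-1.724350254056047 75.599463999769 [[-0.4, -0.9, 71.7], [1.6, -0.9, 75.2], [2.8, -0.9, 75.1], [4.0, -0.9, 75.2], [5.2, -0.9, 75.2]]
```

```bash
for i in 1; do python3 -m creep '[{"jaw":0.3,"travel":[0,0,-0.7],"roll":0},{"jaw":0.3,"travel":[0,0,-1.2],"roll":0},{"jaw":0.3,"travel":[0,0,-1.2],"roll":0}]' | egrep 'pos|ft_'; done; for i in 1 2 3; do python3 -m creep '[{"jaw":0.3,"travel":[-0.45,0.05,-0.2],"roll":0},{"jaw":0.3,"travel":[-0.9,0.1,-0.3],"roll":0},{"jaw":0.3,"travel":[-0.9,0.1,-0.3],"roll":0}]' | egrep 'pos|ft_'; done; python3 - <<'E'
from h import *
p,S=shelf(68,80)
Q=S[195:325,300:350].reshape(-1,3);print(np.degrees(np.polyfit(Q[:,0],Q[:,2],1)[0]),Q[:,2].mean(),S[176:195,325,:].round(1).tolist()[::3])
E
```

```text
position: [0.451, 0.143, 0.2717]
ft_force: [-8.1, -0.3, 19.4]
position: [0.4506, 0.143, 0.2716]
ft_force: [-4.6, -0.2, 19.4]
position: [0.4503, 0.1431, 0.2716]
ft_force: [-0.7, -0.6, 19.1]
position: [0.4499, 0.1431, 0.2716]
ft_force: [1.8, -0.9, 19.4]
n 23522 ct [325.68999235 266.52372247] slopes deg [0.6 0.1] z at 45: 74.1 x [-2.3 64.4] y [-25.6  24.2] z [71.2 74.  75.8]
-0.3313724789719809 74.62191684475435 [[-3.1, -0.9, 72.4], [-2.1, -0.9, 71.1], [-0.5, -0.9, 72.6], [0.7, -0.9, 72.4], [2.2, -0.9, 74.1], [3.4, -0.9, 73.8], [4.7, -0.9, 74.3]]
```

```bash
for i in 1 2 3; do python3 -m creep '[{"jaw":0.3,"travel":[-0.45,0.05,0],"roll":0},{"jaw":0.3,"travel":[-0.9,0.1,0],"roll":0},{"jaw":0.3,"travel":[-0.9,0.1,0],"roll":0}]' | egrep 'pos|ft_'; done; python3 - <<'E'
from h import *
p,S=shelf(68,80)
Q=S[195:325,300:350].reshape(-1,3);print(np.degrees(np.polyfit(Q[:,0],Q[:,2],1)[0]),Q[:,2].mean(),S[170:195,325,:].round(1).tolist()[::3])
E
```

```text
position: [0.4496, 0.1431, 0.2716]
ft_force: [6.2, -0.9, 15.5]
position: [0.4492, 0.1431, 0.2716]
ft_force: [10.5, -2.0, 12.3]
position: [0.4489, 0.1431, 0.2717]
ft_force: [13.3, -1.2, 10.6]
n 23450 ct [325.68289979 266.50430704] slopes deg [0.7 0.1] z at 45: 74.2 x [-2.3 64.4] y [-25.6  24.2] z [71.3 74.1 75.8]
-0.4279630921435326 74.84884519169523 [[-30.8, -0.9, -30.8], [-4.6, -0.9, 71.5], [-3.0, -0.9, 73.1], [-1.9, -0.9, 72.2], [-0.6, -0.9, 72.5], [0.9, -0.9, 74.1], [2.1, -0.9, 73.8], [3.3, -0.9, 73.5], [4.5, -0.9, 73.9]]
```

```bash
python3 -m creep '[{"jaw":0.3,"travel":[1,0,0],"roll":0},{"jaw":0.3,"travel":[1,0,0],"roll":0},{"jaw":0.3,"travel":[1,0,0],"roll":0}]' | egrep 'ft_'; python3 -m creep '[{"jaw":-0.6,"travel":[0,0,1],"roll":0},{"jaw":-0.7,"travel":[0,0,2],"roll":0},{"jaw":-0.9,"travel":[0,0,4],"roll":0},{"jaw":-0.9,"travel":[0,0,20],"roll":0},{"jaw":-0.9,"travel":[0,0,50],"roll":0},{"jaw":-0.9,"travel":[0,0,80],"roll":0},{"jaw":-0.9,"travel":[0,0,80],"roll":0},{"jaw":-0.9,"travel":[0,0,80],"roll":0}]'; python3 - <<'E'
from h import *
c=camera_params("wrist");i=get_image("wrist");p,S=shelf(70,78,i,c);print(observe()["time_s"]);cv2.imwrite("pics/w8.png",p[:,:,::-1])
m=cv2.inRange(cv2.cvtColor(p,cv2.COLOR_RGB2HSV),(0,120,60),(10,255,255))|cv2.inRange(cv2.cvtColor(p,cv2.COLOR_RGB2HSV),(170,120,60),(180,255,255))
Q=S[(m>0)&(abs(S[...,2]-74)<4)];r=cv2.minAreaRect(Q[:,:2].astype(np.float32));print("card top",r)
for z in (44,):
    Q=S[(abs(S[...,2]-z)<3)&(abs(S[...,1])<40)&(S[...,0]>0)&(S[...,0]<110)];print(z,len(Q),np.percentile(Q,[1,99],axis=0).round(1))
E
```

```text
ft_force: [9.0, -2.7, 12.9]
time_s: 30.8
position: [0.4466, 0.1434, 0.349]
tool_rot: [[-0.993, 0.117, 0.0], [0.117, 0.993, 0.0], [-0.0, 0.0, -1.0]]
ft_force: [-0.1, 0.3, -0.6]
grip_width: 0.0809
gripper_force: 0.0
n 9703 ct [325.7236937  219.05070597] slopes deg [0.4 0.3] z at 45: 73.9 x [-2.3 69.5] y [-25.2  23.8] z [71.5 73.9 75.3]
30.85
card top ((35.44734573364258, -1.0270938873291016), (69.24227142333984, 49.20178985595703), 0.48525089025497437)
44 2736 [[  0.6 -30.4  41.6]
 [ 89.7  29.4  45.4]]
```

View pics/w8.png

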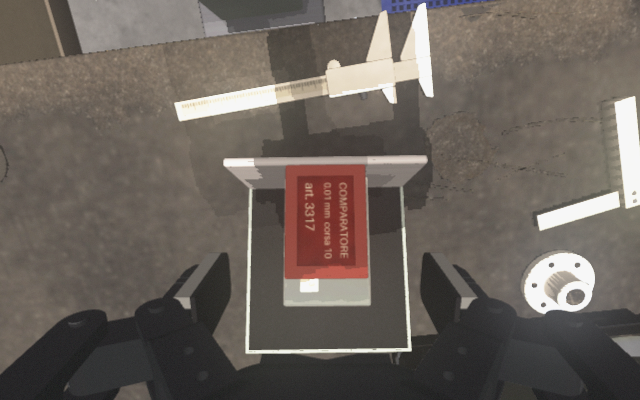

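```bash
python3 -c "
from rig import *
print(close_job())"
```

```text
the job is handed in; nothing more can be done
None
```

The job is handed in at about 31 s of the 72 s allowed, but `close_job` returned no verdict. In the last picture the two stylus boxes and the card box lie flat, square and within about 1 mm of the backstop. From the wrist readings I estimate pushes of about 10, 10 and 14 N; the card box's was over the 5 to 10 N asked but far under 40 N. The arm never went near the ring, flange or gear.

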